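Slide a mounting plate out of its stock bay and stack it on the sensor nest

TASK

Fetch the bare aluminium mounting plate for the sensor nest: it lies too close between its bay dividers to be picked up, so reach in under the clear cover, slide it flat along its bay until its front end sticks out well past the edge of the deck, and grip it there. Then lay it on top of the two packing plates on the nest, flat, centred on the black riser bar and in line with it, setting it down rather than dropping it, with the packing plates left in their place. Disturb nothing else.

Things in the scene. Friction and masses are not known exactly. Their poses are not given: they have to be found in the camera images.
- mount_plate_center (a point): Centre (half-way up) of the loose, solid, bare aluminium mounting plate, 140 x 60 x 5 mm, about 0.1 kg, with four dark 20 mm circles drawn in a row on its top. x along its 140 mm length, into the stand at the start, y across, z up; either way round is good. It starts flat in one of the three bays, its front end 15 to 35 mm behind the deck edge.
- deck_edge (a point): Middle of the front edge of the fixed stock stand's deck (440 mm wide, 300 deep, 12 thick), on its level, slippery top, 80 mm above the table. The stand faces to the robot's right: x points in, to the robot's left, y along the edge, z up. Bays 64 mm wide, open at the front, run in between grey dividers 16 mm wide and 10 mm high; bay centre lines at y = -80, 0 and +80 mm.
- cover_edge (a point): Middle of the front edge of the stand's clear cover, on its underside, straight above the deck edge and 190 mm higher. It is 6 mm thick and spans the whole deck: the bays are reached from the front with a tilted hand. Posts stand 100 and 285 mm behind the edge, 210 mm to either side. A plate pressed with 10 to 15 N by the fingertips follows them; pressed outside the deck edge it tips.
- riser_top (a point): Centre of the top face of the black riser bar of the fixed sensor nest, 60 mm above the table; the bar is 120 x 36 mm and 50 mm high and stands on an aluminium base 170 x 90 x 10 mm. x along the bar, roughly to the robot's left (within 25 degrees), y across, z up.
- packer_a_center (a point): Centre (half-way up) of the lower packing plate, blue, loose, 120 x 40 x 6 mm, lying on the riser bar, x along its length.
- packer_b_center (a point): Centre (half-way up) of the upper packing plate, brass-coloured, loose, 120 x 40 x 6 mm, lying on the lower one, x along its length. The mounting plate goes on top of it and overhangs it by 10 mm all round.
- black_plate_center (a point): Centre of a loose black plastic plate, 140 x 60 x 5 mm, in another bay: to be left alone.
- board_blank_center (a point): Centre of a loose green blank circuit board, 140 x 60 x 5 mm, in the remaining bay: to be left alone.
- driver: Red-handled screwdriver, 170 mm long and 26 mm high, lying loose on the table beyond the nest: to be left alone. Origin under its middle.
- sensor: Small steel sensor with a red cap, 22 mm wide and 44 mm high, standing loose on the table: to be left alone. Origin under its centre.
- regulator: Brass pressure regulator with a round gauge and black knob, 95 mm high, standing loose to the left of the stand, behind it: to be left alone. Origin under its centre.

How it is judged:
On the way:
1. the mounting plate lies flat on the deck with its front end at least 30 mm past the deck edge (x of mount_plate_center in the frame of deck_edge below 0.04 m and z of mount_plate_center in the frame of deck_edge between 0 and 0.006 m and angle between mount_plate_center's own z axis and vertical below 0.06 rad), for 0.2 s.
At the end, for the whole second after the job is handed in: The mounting plate rests released on the upper packing plate: its centre within 8 mm (horizontally) of the riser bar's centre, its length within 5 degrees of the bar's, flat to 2 degrees; both packing plates still on the bar, within 7 mm of its centre and 5 degrees of its line (horizontal distance between mount_plate_center and riser_top below 0.008 m and z of mount_plate_center in the frame of riser_top between 0.0115 and 0.0175 m and angle between mount_plate_center's own z axis and vertical below 0.04 rad and angle between the x axis of each of mount_plate_center, packer_a_center, packer_b_center and the x axis of riser_top, either way round below 0.09 rad and horizontal distance between each of packer_a_center, packer_b_center and riser_top below 0.007 m and linear speed of mount_plate below 0.01 m/s); the robot touches nothing.
It fails at once if the mounting plate is dropped (falls or flies free faster than 0.5 m/s) (contact force between the fingers and mount_plate below 0.1 N and linear speed of mount_plate above 0.5 m/s).
It fails at once if another plate in the bays is shifted by more than 20 mm (distance of any of black_plate_center, board_blank_center from where it was at the start of the episode above 0.02 m).
It fails at once if the screwdriver, the sensor or the regulator is shifted by more than 25 mm (distance of any of driver, sensor, regulator from where it was at the start of the episode above 0.025 m).
It also fails if it takes over 70 s, if anything falls off the work surface, if the arm or the gripper's body presses on something with over 40 N, if the wrist force passes 120 N, or if a joint passes its speed limit or range.

ROBOT

A 6-joint arm with a two-finger parallel gripper is mounted at the origin on the work surface. World frame = base frame: x ahead of the robot, y to its left, z up, the work surface at z = 0. Lengths are in m, angles in rad, forces in N, time in s.
With the tool pointing down it reaches from about 0.35 to 0.85 m from the base axis. Payload 8.1 kg.
Tool frame: the origin (TCP) lies at the centre of the arm's flange, where the gripper is bolted on; the fingertips stand 186 mm ahead of it and the grasp point (between the pads) lies 167 mm ahead of it; z points along the fingers, y is the direction in which the jaws open and shut (so a half turn about z gives the same grasp; the last joint's range is limited). The gripper opens to 93 mm and grips with 3 to 60 N. Pads are 15 mm wide; open, the fingers measure 128 mm over their backs; the gripper's body (75 mm by 188 mm) begins 65 mm behind the grasp point.
Start: joints at [-0.085, 0.13, 1.488, -0, 1.523, -0.085], TCP at [0.6, 0, 0.405] pointing down, gripper open.
Joint ranges: [-2.96, 2.96], [-0.89, 2.26], [0.02, 2.5], [-1.34, 4.48], [0, 2.73], [-2.66, 2.66]. Speed limits (rad/s): [2.39, 2.39, 2.79, 3.14, 3.14, 3.14].

INTERFACE

Orientations are given as a rotation vector (axis times angle).
In Python, from plant import robot, viewer, order gives the robot as it stands.
- The arm moves only by the tool apply_moves, never from a script. Its argument "deltas" is a list of rows, each a list of 3 entries, a list of its own where there are three numbers: the finger opening in mm, from 0 to 93, then the shift along the tool's x, y, z in mm, then the turn about the tool's z in rad. In form: [[grip, [dx, dy, dz], yaw], ...]. A call has 1 to 5 rows; each row shifts and turns the commanded pose from where the row before left it, along the tool's axes as they then stand; what a row does not reach is not made up. A row lasts 1/8 s, in which the tool goes at most 62.5 mm and 10.7 degrees, less where a joint would pass 70% of its speed; a pose out of reach is approached as far as the arm can. A call is refused whole if a number of a shift passes 62.5 or a number of a turn 0.188, either way. A call with a gripper value outside its range is refused whole. The fingers move at their own pace and stop on an object; "grip_force" is the grip in N (left out, the last holds). Time passes only in rows, so rows that do not move let the fingers close. It gives the time, the measured TCP pose, the force and the opening at its end, in the units of the state.
- robot.read_state(): the state, without advancing time (a new reading comes with each control period).
- viewer.read_camera(name): name is "scene" or "side" or "wrist"; returns the picture (400x640x3 uint8, blue, green, red); there is no depth.
- viewer.get_calibration(name): a dict with "fx", "fy", "cx", "cy" (pixels), "R" (3x3) and "t" (3): a world point X has camera coordinates R X + t. Camera axes: x right, y down, z forward; pixel columns grow to the right and rows downward; lengths in m; the calibration is good to about 2 mm. A picture is of the moment at which its call begins: read the wrist's pose just before it. get_calibration takes no time and is no camera call; for the wrist camera it gives the pose at the moment of the call.
- order.close_job(): hands the job in, once; it reports no verdict.
The state is a dict: "t": time; "q": joint angles; "dq": joint speeds; "joint_torque": joint torques, N m; "tool_pos": TCP position; "orientation": TCP orientation; "force": force on the tool from outside, world axes, zero at the start; "wrist_torque": the same for the moment, N m; "opening": finger opening in m.
Only numpy, scipy, OpenCV 4.12 (cv2) and the standard library are available. Lean on these libraries where they do the work, as an engineer would, in place of code of your own. Each camera call takes 0.05 s, during which the arm holds its last target. There are 200 camera calls.

## Working session

There is one attempt and no reset: what is moved stays moved. The work goes in short steps, Python scripts to look and compute and a tool call to move; the robot and the scene stay as the last step left them, time stands still between calls to the robot, and variables do not carry over. Pictures are saved under pics/ and viewed, about 8 in all and at most 12, crops included, and the job is handed in when it is done.

Besides the shell and the picture viewer there is one more tool, called as name([rows], argument=value, ...), one row to a line, values as JSON. apply_moves: Moves the arm, as the interface text tells. Its arguments: {"type":"object","properties":{"deltas":{"type":"array"},"grip_force":{"type":"number"}},"required":["deltas"]}

```bash
mkdir -p pics; ls
python3 - <<'E'
from plant import robot, viewer, order
import cv2,numpy as np
s=robot.read_state(); print(s)
for n in ("scene","side","wrist"):
    c=viewer.get_calibration(n); print(n,c)
    im=viewer.read_camera(n); cv2.imwrite(f"pics/{n}0.png",im)
E
```

```text
pics
{'t': 0.0, 'q': array([-8.54192041e-02,  1.31146683e-01,  1.48927039e+00,  2.15529602e-07,
        1.52301457e+00, -8.53995132e-02]), 'dq': array([-0.0013744 , -0.00061447,  0.00096329,  0.00111731,  0.00068577,
        0.00047325]), 'joint_torque': array([-1.61290725e-03, -5.59853125e+01, -4.91755986e+01,  7.67333270e-02,
        3.59135563e-02, -2.97389461e-04]), 'tool_pos': array([5.99768531e-01, 3.06813145e-05, 4.03700679e-01]), 'orientation': array([-2.22046827e+00, -2.22042453e+00,  1.85982361e-03]), 'force': array([-0.76428949, -0.37312295, -0.33983011]), 'wrist_torque': array([-0.00617913, -0.04638417,  0.02476415]), 'opening': 0.09250838128502051}
scene {'fx': 433.07392764413487, 'fy': 433.07392764413487, 'cx': 322.5807355198908, 'cy': 197.3895577302534, 'R': array([[-0.91647642,  0.40000255, -0.00830283],
       [ 0.38467702,  0.87527896, -0.29310466],
       [-0.10997532, -0.27181741, -0.95604431]]), 't': array([ 0.46820739, -0.23439515,  1.62472813])}
side {'fx': 367.01778446279826, 'fy': 367.01778446279826, 'cx': 317.36517992258285, 'cy': 203.43149458771205, 'R': array([[ 0.94056775, -0.33956913,  0.00501221],
       [-0.20812281, -0.58801351, -0.78161692],
       [ 0.26836022,  0.73412051, -0.62373862]]), 't': array([-0.47297606,  0.27918461,  1.05754415])}
wrist {'fx': 310.7163599867162, 'fy': 310.7163599867162, 'cx': 317.4312704929371, 'cy': 196.8341593320373, 'R': array([[ 9.99999120e-01, -3.01297858e-04, -1.29224295e-03],
       [ 9.34403867e-05, -9.55470966e-01,  2.95085115e-01],
       [-1.32360913e-03, -2.95084976e-01, -9.55470096e-01]]), 't': array([-0.5990056 , -0.03454307,  0.39126957])}
```

View pics/scene0.png

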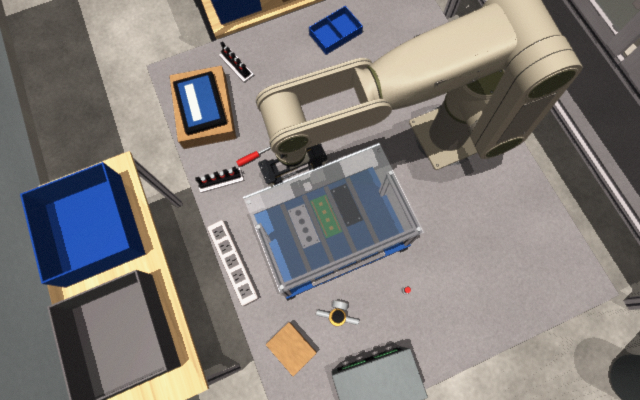

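View pics/side0.png

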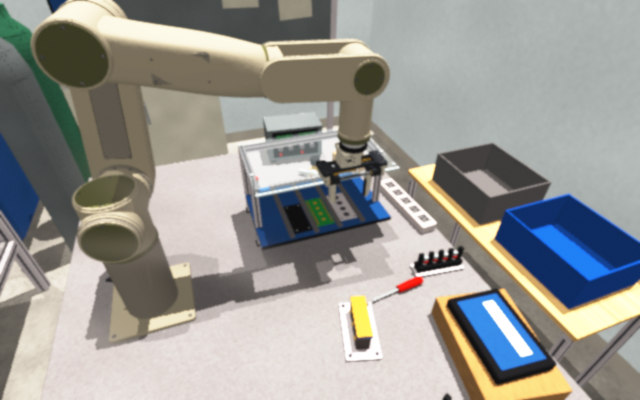

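```bash
cat > h.py <<'E'
from plant import robot, viewer, order
import cv2,numpy as np
from scipy.spatial.transform import Rotation as Ro
def ray(c,uv,z):
    d=c["R"].T@np.array([(uv[0]-c["cx"])/c["fx"],(uv[1]-c["cy"])/c["fy"],1]); o=-c["R"].T@c["t"]
    return o+d*(z-o[2])/d[2]
def proj(c,X):
    p=c["R"]@np.array(X)+c["t"]; return np.array([c["fx"]*p[0]/p[2]+c["cx"],c["fy"]*p[1]/p[2]+c["cy"]])
def st():
    s=robot.read_state(); z=Ro.from_rotvec(s["orientation"]).as_matrix()
    print(round(s["t"],2),"p",s["tool_pos"].round(4),"x",z[:,0].round(3),"y",z[:,1].round(3),"z",z[:,2].round(3),"q",s["q"].round(2),"F",s["force"].round(1),s["opening"]); return s,z
E
python3 - <<'E'
from h import *
c=viewer.get_calibration("scene"); s=viewer.get_calibration("side")
for n,uv,z in [("plate far",(292,209),.085),("plate nearL",(300,245),.085),("green",(323,217),.085),("black",(346,203),.085),("deck corner L",(290,292),.08),("deck corner R",(414,240),.08)]:
    print(n,ray(c,uv,z).round(3))
for n,uv,z in [("yellow a",(357,300),.072),("yellow b",(366,335),.072),("plate",(342,206),.085),("deckfrontL",(260,243),.08),("deckfrontR",(388,213),.08),("driver",(395,290),.01)]:
    print(n,ray(s,uv,z).round(3))
a=cv2.resize(cv2.imread("pics/scene0.png")[130:310,230:440],None,fx=3.8,fy=3.3,interpolation=cv2.INTER_CUBIC)
b=cv2.imread("pics/wrist0.png")
cv2.imwrite("pics/crop1.png",a)
b2=cv2.resize(cv2.imread("pics/side0.png")[130:370,230:470],None,fx=2.5,fy=2.5,interpolation=cv2.INTER_CUBIC)
cv2.imwrite("pics/crop2.png",b2)
E
```

```text
plate far [0.647 0.057 0.085]
plate nearL [0.67  0.18  0.085]
green [0.563 0.124 0.085]
black [0.472 0.11  0.085]
deck corner L [0.757 0.307 0.08 ]
deck corner R [0.319 0.315 0.08 ]
yellow a [ 0.526 -0.244  0.072]
yellow b [ 0.504 -0.345  0.072]
plate [0.637 0.121 0.085]
deckfrontL [0.331 0.044 0.08 ]
deckfrontR [0.772 0.04  0.08 ]
driver [ 0.67  -0.208  0.01 ]
```

View pics/crop1.png

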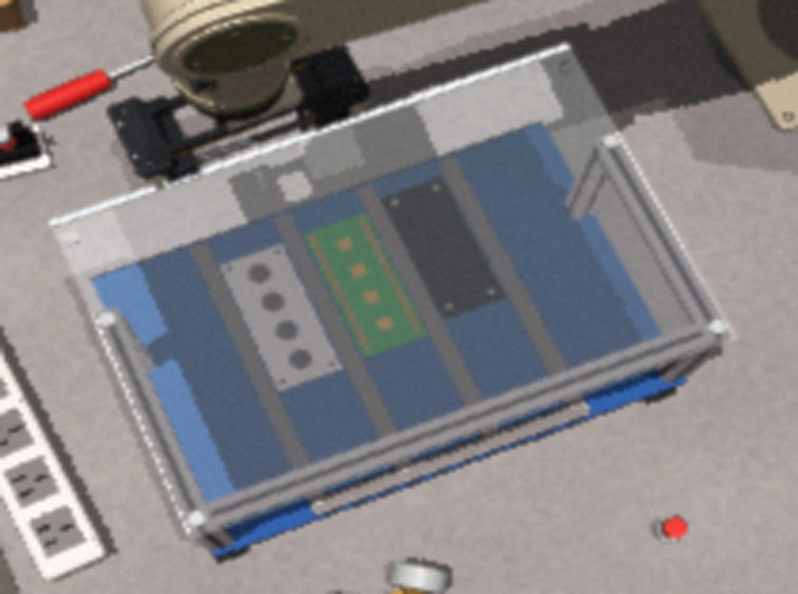

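View pics/wrist0.png

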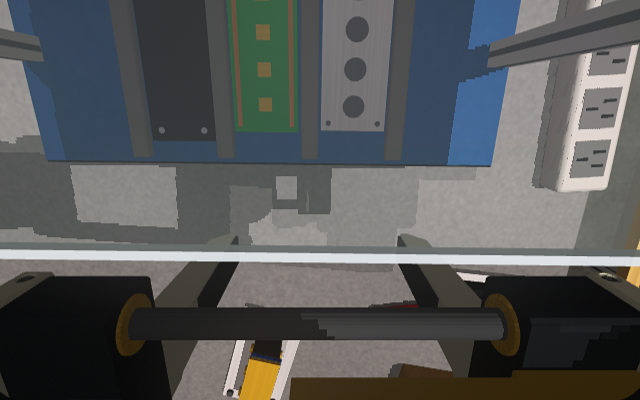

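apply_moves([
  [20,[0,0,-62],0],
  [20,[0,0,-60],0],
  [20,[50,-35,0],0],
  [20,[50,-35,0],0],
  [20,[50,-35,0],0],
], grip_force=30)

```text
t: 0.78
tool_pos: [0.4938, 0.1511, 0.5265]
orientation: [-2.222, -2.22, 0.0]
force: [0.5, 0.8, -0.1]
opening: 0.0472
```

apply_moves([
  [0,[50,-35,0],0],
  [0,[50,-35,0],0],
  [0,[50,-35,0],0],
  [0,[50,-35,0],0],
  [0,[50,-35,0],0],
])

```text
t: 1.4
tool_pos: [0.3185, 0.4013, 0.5266]
orientation: [2.221, 2.221, 0.0]
force: [0.4, 0.7, 0.8]
opening: 0.001
```

Run:
```python
from h import *
st()
import json
s0={'R':None}
# initial wrist picture measurement
c={'fx':310.7163599867162,'fy':310.7163599867162,'cx':317.4312704929371,'cy':196.8341593320373,'R':np.array([[ 9.99999120e-01,-3.01297858e-04,-1.29224295e-03],[ 9.34403867e-05,-9.55470966e-01,2.95085115e-01],[-1.32360913e-03,-2.95084976e-01,-9.55470096e-01]]),'t':np.array([-0.5990056,-0.03454307,0.39126957])}
for n,uv,z in [("deck edge L",(52,160),.08),("deck edge R",(492,165),.08),("plate front L",(321,131),.085),("plate front R",(390,132),.085),("cover L",(10,262),.27),("cover R",(630,262),.27),("div",(310,157),.09),("yellow end L",(253,358),.072),("yellow end R",(283,360),.072)]:
    print(n,ray(c,uv,z).round(4))
```

```text
1.4 p [0.3185 0.4013 0.5266] x [ 0.  1. -0.] y [ 1. -0.  0.] z [ 0. -0. -1.] q [ 0.8  -0.13  1.52 -0.    1.74  0.8 ] F [0.4 0.7 0.8] 0.000970921237138053
deck edge L [0.3373 0.0266 0.08  ]
deck edge R [0.7718 0.0216 0.08  ]
plate front L [0.6025 0.0551 0.085 ]
plate front R [0.6676 0.0542 0.085 ]
cover L [0.4738 0.0194 0.27  ]
cover R [0.7267 0.0195 0.27  ]
div [0.5921 0.0313 0.09  ]
yellow end L [ 0.5186 -0.2245  0.072 ]
yellow end R [ 0.5559 -0.2276  0.072 ]
```

apply_moves([
  [0,[48,-39,0],0],
  [0,[48,-39,0],0],
  [0,[48,-39,0],0],
  [0,[48,-39,0],0],
  [0,[48,-39,0],0],
])

```text
t: 2.02
tool_pos: [0.1234, 0.6414, 0.5264]
orientation: [2.221, 2.221, -0.0]
force: [0.6, 1.0, 0.8]
opening: 0.0003
```

apply_moves([
  [0,[48,-39,0],0],
  [0,[48,-39,0],0],
  [0,[48,-39,0],0],
  [0,[60,0,0],0],
  [0,[60,0,0],0],
])

```text
t: 2.65
tool_pos: [0.0074, 0.842, 0.5199]
orientation: [-2.206, -2.209, -0.031]
force: [0.1, 1.2, 0.8]
opening: 0.0005
```

apply_moves([
  [0,[60,0,0],0],
  [0,[60,0,0],0],
])

```text
t: 2.9
tool_pos: [0.0078, 0.8726, 0.484]
orientation: [-2.171, -2.171, -0.107]
force: [0.4, -0.3, 0.2]
opening: 0.0001
```

```bash
python3 -c "
from h import *
st()"
```

```text
2.9 p [0.0078 0.8726 0.484 ] x [-0.     0.995  0.098] y [ 1. -0.  0.] z [ 0.     0.098 -0.995] q [1.5  1.09 0.03 0.01 1.93 1.5 ] F [ 0.4 -0.3  0.2] 7.110993984863113e-05
```

apply_moves([
  [0,[62,0,0],0],
  [0,[62,0,0],0],
  [0,[62,0,0],0],
  [0,[62,0,0],0],
  [0,[62,0,0],0],
])

```text
t: 3.52
tool_pos: [0.006, 0.9289, 0.4585]
orientation: [-2.046, -2.046, -0.339]
force: [-0.7, -0.3, -0.9]
opening: 0.0004
```

```bash
python3 -c "
from h import *
st()"
```

```text
3.52 p [0.006  0.9289 0.4585] x [-0.     0.947  0.32 ] y [ 1.    -0.     0.002] z [ 0.002  0.32  -0.947] q [1.51 1.13 0.02 0.02 1.66 1.51] F [-0.7 -0.3 -0.9] 0.0003762193370508086
```

apply_moves([
  [0,[62,0,0],0],
  [0,[62,0,0],0],
  [0,[62,0,0],0],
  [0,[62,0,0],0],
  [0,[62,0,0],0],
])

```text
t: 4.15
tool_pos: [0.0044, 0.9638, 0.4878]
orientation: [-1.91, -1.911, -0.545]
force: [0.0, 0.3, 0.1]
opening: 0.0006
```

```bash
python3 -c "
from h import *
st()"
```

```text
4.15 p [0.0044 0.9638 0.4878] x [-0.001  0.851  0.524] y [ 1.    -0.001  0.004] z [ 0.003  0.524 -0.851] q [1.51 1.12 0.02 0.03 1.44 1.51] F [0.  0.3 0.1] 0.000618186709609745
```

apply_moves([
  [0,[-40,30,-36],0],
  [0,[-40,30,-36],0],
  [0,[-40,30,-36],0],
  [0,[-40,30,-36],0],
  [0,[-40,30,-36],0],
])

```text
t: 4.78
tool_pos: [0.1297, 0.7545, 0.5346]
orientation: [-1.909, -1.912, -0.545]
force: [1.0, 0.7, 0.7]
opening: 0.0007
```

apply_moves([
  [0,[-45,30,-28],0],
  [0,[-45,30,-28],0],
  [0,[-45,30,-28],0],
  [0,[-45,30,-28],0],
  [0,[-45,30,-28],0],
])

```text
t: 5.4
tool_pos: [0.2796, 0.4898, 0.5363]
orientation: [-1.908, -1.912, -0.545]
force: [1.3, -0.0, 0.5]
opening: 0.0005
```

```bash
python3 -c "
from h import *
st()"
```

```text
5.4 p [0.2796 0.4898 0.5363] x [-0.003  0.851  0.525] y [1.    0.001 0.004] z [ 0.003  0.525 -0.851] q [ 0.84 -0.22  1.64  0.37  1.3   0.82] F [ 1.3 -0.   0.5] 0.0004946651976948875
```

apply_moves([
  [0,[-46,30,-28],0],
  [0,[-46,30,-28],0],
  [0,[-46,30,-28],0],
  [0,[-46,30,-28],0],
  [0,[-46,30,-28],0],
])

```text
t: 6.02
tool_pos: [0.4298, 0.2206, 0.5357]
orientation: [-1.908, -1.912, -0.546]
force: [1.3, 0.5, -1.0]
opening: 0.0004
```

apply_moves([
  [0,[-46,30,-28],0],
  [0,[-46,30,-28],0],
  [0,[-46,30,-28],0],
  [0,[-46,29,-28],0],
  [0,[-46,29,-28],0],
])

```text
t: 6.65
tool_pos: [0.5782, -0.0486, 0.5345]
orientation: [-1.909, -1.912, -0.545]
force: [1.0, 0.3, 1.1]
opening: 0.0004
```

Run:
```python
from h import *
s,R=st()
c=viewer.get_calibration("wrist")
cv2.imwrite("pics/w2.png",viewer.read_camera("wrist"))
for X in [(.635,.0545,.085),(.605,.0545,.085),(.5545,.024,.08),(.635,.125,.085)]: print(X,proj(c,X).round(0))
```

```text
6.65 p [ 0.5782 -0.0486  0.5345] x [-0.002  0.851  0.525] y [1.    0.    0.004] z [ 0.003  0.525 -0.851] q [-0.34  0.1   1.34  0.54  1.86 -0.22] F [1.  0.3 1.1] 0.0003922845298695348
(0.635, 0.0545, 0.085) [354. 262.]
(0.605, 0.0545, 0.085) [334. 262.]
(0.5545, 0.024, 0.08) [300. 283.]
(0.635, 0.125, 0.085) [353. 215.]
```

View pics/w2.png

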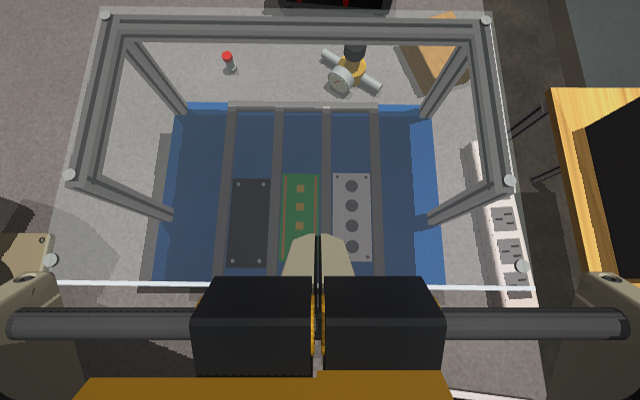

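apply_moves([
  [0,[-47,28,-29],0],
  [0,[-47,28,-29],0],
  [0,[-31,0,50],0],
  [0,[-31,0,50],0],
  [0,[-31,0,50],0],
])

```text
t: 7.32
tool_pos: [0.6342, -0.1577, 0.3561]
orientation: [-1.909, -1.911, -0.545]
force: [0.1, 0.2, -0.3]
opening: 0.0005
```

Run:
```python
from h import *
s,R=st()
print("tip",(s["tool_pos"]+.186*R[:,2]).round(4))
c=viewer.get_calibration("wrist")
im=viewer.read_camera("wrist");cv2.imwrite("pics/w3.png",im)
for X in [(.635,.0545,.085),(.635,.0245,.08)]: print(X,proj(c,X).round(0))
g=im.astype(int)
for v in (150,180,210): print(v,[tuple(im[v,u]) for u in range(280,440,8)])
```

```text
7.33 p [ 0.6342 -0.1577  0.3561] x [-0.002  0.851  0.525] y [1.    0.    0.003] z [ 0.003  0.525 -0.851] q [-0.46  0.4   1.31  0.49  1.68 -0.47] F [ 0.1  0.2 -0.3] 0.0005324250830649635
tip [ 0.6347 -0.0601  0.1977]
(0.635, 0.0545, 0.085) [317. 145.]
(0.635, 0.0245, 0.08) [317. 174.]
150 [(np.uint8(50), np.uint8(50), np.uint8(53)), (np.uint8(71), np.uint8(41), np.uint8(23)), (np.uint8(70), np.uint8(41), np.uint8(22)), (np.uint8(70), np.uint8(41), np.uint8(22)), (np.uint8(71), np.uint8(41), np.uint8(22)), (np.uint8(70), np.uint8(41), np.uint8(22)), (np.uint8(71), np.uint8(41), np.uint8(22)), (np.uint8(71), np.uint8(41), np.uint8(22)), (np.uint8(69), np.uint8(40), np.uint8(20)), (np.uint8(51), np.uint8(49), np.uint8(52)), (np.uint8(49), np.uint8(48), np.uint8(51)), (np.uint8(71), np.uint8(40), np.uint8(21)), (np.uint8(71), np.uint8(40), np.uint8(21)), (np.uint8(73), np.uint8(41), np.uint8(20)), (np.uint8(70), np.uint8(40), np.uint8(19)), (np.uint8(74), np.uint8(41), np.uint8(20)), (np.uint8(166), np.uint8(91), np.uint8(34)), (np.uint8(168), np.uint8(92), np.uint8(33)), (np.uint8(168), 
[... 1167 characters left out ...]
, np.uint8(70)), (np.uint8(65), np.uint8(67), np.uint8(72)), (np.uint8(68), np.uint8(69), np.uint8(74)), (np.uint8(68), np.uint8(70), np.uint8(74)), (np.uint8(63), np.uint8(65), np.uint8(69)), (np.uint8(68), np.uint8(70), np.uint8(74)), (np.uint8(69), np.uint8(71), np.uint8(77)), (np.uint8(65), np.uint8(67), np.uint8(71)), (np.uint8(150), np.uint8(155), np.uint8(162)), (np.uint8(148), np.uint8(154), np.uint8(162)), (np.uint8(147), np.uint8(151), np.uint8(159)), (np.uint8(138), np.uint8(141), np.uint8(150)), (np.uint8(144), np.uint8(148), np.uint8(158)), (np.uint8(145), np.uint8(149), np.uint8(157)), (np.uint8(154), np.uint8(159), np.uint8(168)), (np.uint8(149), np.uint8(152), np.uint8(162))]
```

View pics/w3.png

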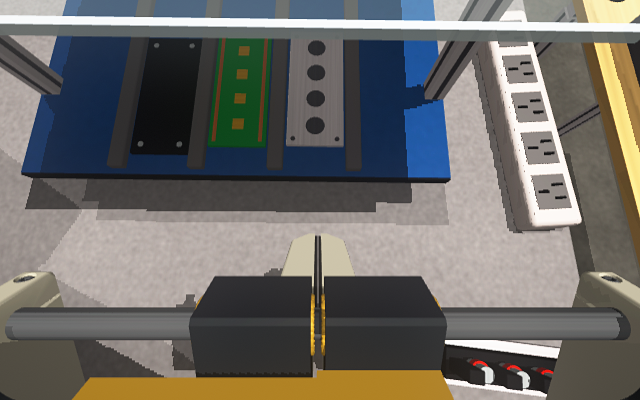

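apply_moves([
  [0,[21,0,49],0],
  [0,[21,0,49],0],
  [0,[20,-1,49],0],
  [0,[-5,0,8],0],
  [0,[0,0,0],0],
])

```text
t: 8.0
tool_pos: [0.6337, -0.0277, 0.2567]
orientation: [-1.908, -1.912, -0.544]
force: [0.6, -1.0, 0.7]
opening: 0.0005
```

apply_moves([
  [0,[-1,0,2],0],
  [0,[-1,0,2],0],
  [0,[0,0,0],0],
])

```text
t: 8.38
tool_pos: [0.6339, -0.0279, 0.2525]
orientation: [-1.91, -1.912, -0.546]
force: [0.2, -0.0, -0.1]
opening: -0.0
```

Run:
```python
from h import *
s,R=st()
print("tip",(s["tool_pos"]+.186*R[:,2]).round(4))
```

```text
8.38 p [ 0.6339 -0.0279  0.2525] x [-0.002  0.851  0.525] y [ 1.    -0.     0.005] z [ 0.004  0.525 -0.851] q [-0.28  0.4   1.51  0.54  1.42 -0.42] F [ 0.2 -0.  -0.1] -3.2492034466002602e-06
tip [0.6346 0.0697 0.0941]
```

apply_moves([
  [0,[-1,0,2],0],
  [0,[0,0,0],0],
])

```text
t: 8.62
tool_pos: [0.6336, -0.0271, 0.2496]
orientation: [-1.908, -1.912, -0.545]
force: [0.4, 0.1, -0.3]
opening: 0.0004
```

apply_moves([
  [0,[-1,0,2],0],
  [0,[0,0,0],0],
])

```text
t: 8.88
tool_pos: [0.6339, -0.0269, 0.248]
orientation: [-1.908, -1.912, -0.546]
force: [-1.9, -0.7, 3.0]
opening: 0.0004
```

apply_moves([
  [0,[-0.5,0,1],0],
  [0,[0,0,0],0],
])

```text
t: 9.12
tool_pos: [0.6341, -0.0268, 0.2476]
orientation: [-1.908, -1.913, -0.547]
force: [-1.5, -1.3, 7.4]
opening: 0.0003
```

apply_moves([
  [0,[-0.5,0,1],0],
  [0,[0,0,0],0],
  [0,[-4.3,0,-2.6],0],
])

```text
t: 9.5
tool_pos: [0.6345, -0.0309, 0.2474]
orientation: [-1.907, -1.913, -0.55]
force: [-0.8, 3.2, 11.3]
opening: 0.0004
```

apply_moves([
  [0,[-8.5,0,-5.25],0],
  [0,[-8.5,0,-5.25],0],
  [0,[0,0,0],0],
])

```text
t: 9.88
tool_pos: [0.6346, -0.052, 0.2475]
orientation: [-1.909, -1.913, -0.549]
force: [-1.7, -0.6, 11.0]
opening: 0.0008
```

Run:
```python
from h import *
s,R=st()
print("tip",(s["tool_pos"]+.186*R[:,2]).round(4))
c=viewer.get_calibration("wrist")
im=viewer.read_camera("wrist");cv2.imwrite("pics/w4.png",im)
```

```text
9.88 p [ 0.6346 -0.052   0.2475] x [-0.004  0.851  0.526] y [1.    0.    0.007] z [ 0.006  0.526 -0.851] q [-0.31  0.42  1.5   0.53  1.43 -0.45] F [-1.7 -0.6 11. ] 0.000763083734366015
tip [0.6357 0.0458 0.0892]
```

View pics/w4.png

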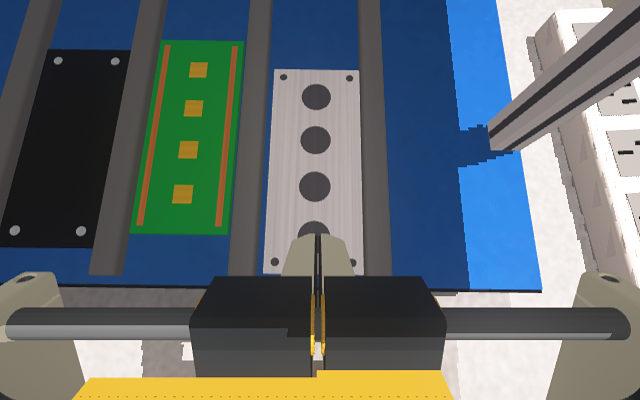

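apply_moves([
  [0,[-8.5,0,-5.25],0],
  [0,[-3.4,0,-2.1],0],
  [0,[0,0,0],0],
  [0,[2.5,0,-4.2],0],
  [0,[2.5,0,-4.2],0],
])

```text
t: 10.55
tool_pos: [0.6335, -0.0657, 0.2549]
orientation: [-1.908, -1.912, -0.544]
force: [0.2, 0.0, -0.1]
opening: 0.0008
```

```bash
cat >> h.py <<'E'
def far():
    c=viewer.get_calibration("wrist"); im=viewer.read_camera("wrist")
    hsv=cv2.cvtColor(im,cv2.COLOR_BGR2HSV); m=((hsv[...,1]<45)&(hsv[...,2]>110)).astype(np.uint8)
    u0=int(proj(c,(.634,.15,.085))[0]); v0=int(proj(c,(.634,.15,.085))[1])
    n,l,stt,cc=cv2.connectedComponentsWithStats(m)
    for i in range(1,n):
        if stt[i,4]>1500 and abs(cc[i][0]-u0)<60:
            x,y,w,h,a=stt[i]; ys=[np.where(l[:,x+k]==i)[0].min() for k in (int(w*.3),int(w*.5),int(w*.7))]
            print(stt[i],[ray(c,(x+k,yy),.085).round(4) for k,yy in zip((int(w*.3),int(w*.5),int(w*.7)),ys)])
    return im
E
python3 - <<'E'
from h import *
s,R=st()
print("tip",(s["tool_pos"]+.186*R[:,2]).round(4)); far()
E
```

```text
10.55 p [ 0.6335 -0.0657  0.2549] x [-0.002  0.851  0.525] y [1.    0.001 0.003] z [ 0.002  0.525 -0.851] q [-0.33  0.42  1.49  0.52  1.46 -0.46] F [ 0.2  0.  -0.1] 0.0007973840724343743
tip [0.634  0.0319 0.0966]
[  267    75    98   203 15105] [array([0.6182, 0.1564, 0.085 ]), array([0.6327, 0.1556, 0.085 ]), array([0.6465, 0.1556, 0.085 ])]
```

apply_moves([
  [0,[35.7,0,22],0],
  [0,[-2.5,0,4.2],0],
  [0,[-2,0,3.4],0],
  [0,[-0.5,0,0.8],0],
  [0,[0,0,0],0],
])

```text
t: 11.22
tool_pos: [0.6338, -0.0235, 0.2471]
orientation: [-1.905, -1.911, -0.548]
force: [-6.4, 4.5, 14.0]
opening: 0.0006
```

apply_moves([
  [0,[-4.3,0,-2.65],0],
  [0,[-8.5,0,-5.25],0],
  [0,[-8.5,0,-5.25],0],
  [0,[-4.3,0,-2.65],0],
  [0,[0,0,0],0],
])

```text
t: 11.85
tool_pos: [0.634, -0.0543, 0.2473]
orientation: [-1.907, -1.911, -0.548]
force: [-5.1, 2.8, 13.9]
opening: 0.0005
```

Run:
```python
from h import *
s,R=st()
print("tip",(s["tool_pos"]+.186*R[:,2]).round(4)); far()
```

```text
11.85 p [ 0.634  -0.0543  0.2473] x [-0.003  0.85   0.527] y [1.    0.001 0.005] z [ 0.004  0.527 -0.85 ] q [-0.32  0.42  1.5   0.53  1.43 -0.45] F [-5.1  2.8 13.9] 0.0005273362594879945
tip [0.6347 0.0437 0.0892]
[  265   123   101   170 12698] [array([0.6195, 0.1254, 0.085 ]), array([0.6328, 0.1254, 0.085 ]), array([0.6462, 0.1255, 0.085 ])]
```

apply_moves([
  [0,[5,0,-8.4],0],
  [0,[21.3,0,13.1],0],
  [0,[-3.5,0,5.9],0],
  [0,[-1.4,0,2.3],0],
  [0,[0,0,0],0],
])

```text
t: 12.52
tool_pos: [0.634, -0.0278, 0.2472]
orientation: [-1.905, -1.912, -0.548]
force: [-4.9, 3.6, 14.4]
opening: 0.0009
```

apply_moves([
  [0,[-4.3,0,-2.65],0],
  [0,[-8.5,0,-5.25],0],
  [0,[-5.1,0,-3.15],0],
  [0,[0,0,0],0],
  [0,[5,0,-8.4],0],
])

```text
t: 13.15
tool_pos: [0.6333, -0.0498, 0.2544]
orientation: [-1.908, -1.911, -0.543]
force: [0.1, -0.6, 0.2]
opening: 0.0005
```

Run:
```python
from h import *
s,R=st()
print("tip",(s["tool_pos"]+.186*R[:,2]).round(4)); far()
im=viewer.read_camera("side"); cs=viewer.get_calibration("side")
for uv in []: pass
cv2.imwrite("pics/s5.png",cv2.resize(im[150:370,230:470],None,fx=2.5,fy=2.5,interpolation=cv2.INTER_CUBIC))
```

```text
13.15 p [ 0.6333 -0.0498  0.2544] x [-0.002  0.851  0.525] y [1.    0.001 0.002] z [ 0.001  0.525 -0.851] q [-0.31  0.41  1.5   0.53  1.44 -0.44] F [ 0.1 -0.6  0.2] 0.000544574428209293
tip [0.6335 0.0479 0.0961]
[ 269  163   97  130 9355] [array([0.6203, 0.1045, 0.085 ]), array([0.633 , 0.1038, 0.085 ]), array([0.6457, 0.1038, 0.085 ])]
```

View pics/s5.png

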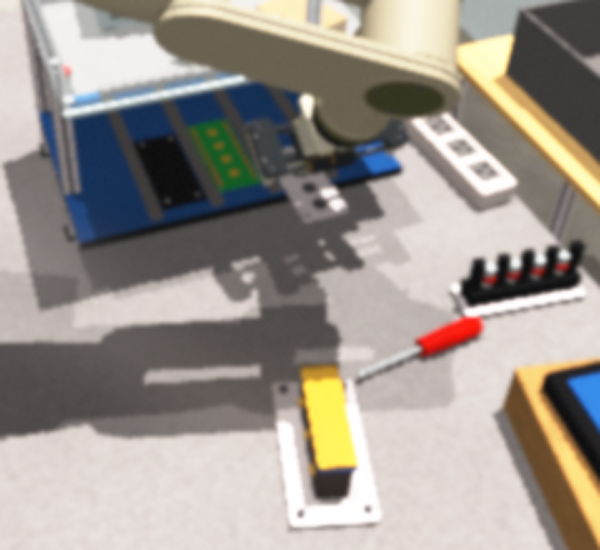

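apply_moves([
  [0,[-48,0,-31],0],
  [0,[-48,0,-31],0],
  [0,[-36,-22,-46],0],
  [0,[-36,-22,-46],0],
  [0,[-36,-22,-46],0],
])

```text
t: 13.88
tool_pos: [0.5666, -0.3303, 0.318]
orientation: [-1.908, -1.911, -0.545]
force: [0.6, 0.5, -0.4]
opening: 0.0003
```

apply_moves([
  [0,[-36,-22,-46],0],
  [0,[-36,-22,-46],0],
  [0,[0,0,0],0],
])

```text
t: 14.25
tool_pos: [0.5214, -0.4426, 0.3598]
orientation: [-1.916, -1.91, -0.545]
force: [0.2, -0.4, -0.0]
opening: 0.0003
```

Run:
```python
from h import *
s,R=st()
c=viewer.get_calibration("wrist"); im=viewer.read_camera("wrist"); cv2.imwrite("pics/w6.png",im)
def fit(c,im,z,tag):
    hsv=cv2.cvtColor(im,cv2.COLOR_BGR2HSV)
    m=((hsv[...,0]>15)&(hsv[...,0]<32)&(hsv[...,1]>120)&(hsv[...,2]>150)).astype(np.uint8)
    p=proj(c,(.515,-.29,z)); 
    n,l,stt,cc=cv2.connectedComponentsWithStats(m)
    for i in range(1,n):
        if stt[i,4]>150:
            pts=np.argwhere(l==i)[:,::-1]; 
            g=np.array([ray(c,q,z)[:2] for q in pts],np.float32)
            r=cv2.minAreaRect(g*1000); print(tag,p.round(0),stt[i],r)
fit(c,im,.072,"wrist")
fit(viewer.get_calibration("side"),viewer.read_camera("side"),.072,"side")
```

```text
14.25 p [ 0.5214 -0.4426  0.3598] x [0.001 0.853 0.522] y [ 1.    -0.005  0.005] z [ 0.007  0.522 -0.853] q [-0.87  0.58  1.07  0.37  1.91 -0.82] F [ 0.2 -0.4 -0. ] 0.00032256418879097386
wrist [309. 204.] [ 276  148   67  110 3512] ((516.5809326171875, -289.5074462890625), (119.33182525634766, 39.44225311279297), 74.68970489501953)
wrist [309. 204.] [ 515  219  125   88 2588] ((779.50048828125, -360.48870849609375), (87.62263488769531, 119.96739959716797), 77.82671356201172)
wrist [309. 204.] [ 512  340   24   60 1188] ((711.5535278320312, -445.7452697753906), (52.46747589111328, 20.39244270324707), 78.9231948852539)
side [361. 315.] [517 265 117  49 516] ((1100.060546875, -432.2027587890625), (148.36114501953125, 302.1217041015625), 55.04240798950195)
side [361. 315.] [515 278  83  62 154] ((983.0836791992188, -435.7742004394531), (63.9608154296875, 212.99911499023438), 18.038480758666992)
side [361. 315.] [351 298  21  40 329] ((512.6438598632812, -291.6069030761719), (115.64048767089844, 39.08221435546875), 75.78015899658203)
side [361. 315.] [ 445  317  127   83 2510] ((789.0162353515625, -491.7133483886719), (215.39010620117188, 197.4610595703125), 78.34165954589844)
```

View pics/w6.png

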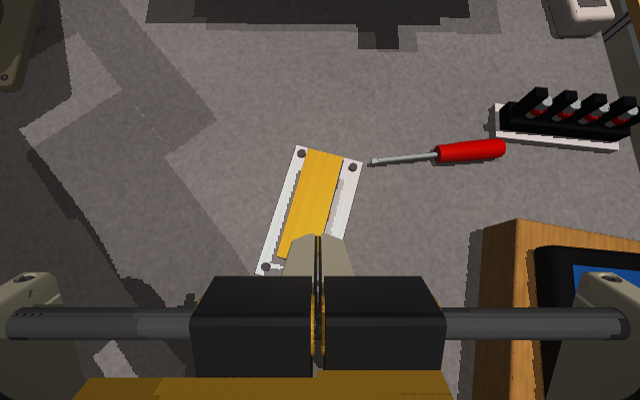

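apply_moves([
  [0,[-24,-46,-28],0],
  [0,[-24,-46,-28],0],
  [0,[-24,-46,-28],0],
  [0,[-24,-46,-28],0],
  [0,[-24,-46,-28],0],
])

```text
t: 14.98
tool_pos: [0.2937, -0.6136, 0.4131]
orientation: [-1.905, -1.913, -0.546]
force: [0.3, 0.1, -0.2]
opening: 0.0007
```

apply_moves([
  [93,[-24,-50,-28],0],
  [93,[-24,-50,-28],0],
  [93,[-24,-50,-28],0],
  [93,[-24,-50,-28],0],
  [93,[-24,-50,-28],0],
])

```text
t: 15.6
tool_pos: [0.052, -0.7713, 0.4627]
orientation: [-1.91, -1.92, -0.539]
force: [-0.2, -1.3, 0.3]
opening: 0.0454
```

Run:
```python
from h import *
s,R=st()
```

```text
15.6 p [ 0.052  -0.7713  0.4627] x [-0.006  0.855  0.518] y [1.    0.004 0.005] z [ 0.002  0.518 -0.855] q [-1.57  1.14  0.04  0.    2.51 -1.57] F [-0.2 -1.3  0.3] 0.04536021740340994
```

apply_moves([
  [93,[-53,0,-32],0],
  [93,[-53,0,-31],0],
  [93,[-55,0,-27],0],
  [93,[-57,0,-24],0],
  [93,[-58,0,-20],0],
])

```text
t: 16.23
tool_pos: [0.0413, -0.8201, 0.3951]
orientation: [-2.027, -2.031, -0.391]
force: [-0.1, 0.4, -0.0]
opening: 0.0922
```

Run:
```python
from h import *
s,R=st()
c={}
```

```text
16.23 p [ 0.0413 -0.8201  0.3951] x [-0.005  0.934  0.357] y [ 1.    -0.001  0.016] z [ 0.015  0.357 -0.934] q [-1.59  1.21  0.03  0.01  2.27 -1.58] F [-0.1  0.4 -0. ] 0.09215930248044533
```

apply_moves([
  [93,[-58,6,-20],0],
  [93,[-59,6,-18],0],
  [93,[-60,6,-15],0],
  [93,[-60,6,-13],0],
])

```text
t: 16.73
tool_pos: [0.0544, -0.8594, 0.3473]
orientation: [-2.127, -2.124, -0.246]
force: [-0.7, -0.0, 0.8]
opening: 0.093
```

Run:
```python
from h import *
s,R=st()
```

```text
16.73 p [ 0.0544 -0.8594  0.3473] x [-0.001  0.979  0.203] y [ 1.    -0.004  0.026] z [ 0.027  0.203 -0.979] q [-1.57  1.25  0.03  0.03  2.07 -1.56] F [-0.7 -0.   0.8] 0.09295939236271192
```

apply_moves([
  [93,[-58,-20,-12],0],
  [93,[-58,-20,-8],0],
])

```text
t: 16.98
tool_pos: [0.0119, -0.8798, 0.3279]
orientation: [-2.173, -2.169, -0.166]
force: [0.1, -0.4, -1.2]
opening: 0.093
```

Run:
```python
from h import *
s,R=st()
```

```text
16.98 p [ 0.0119 -0.8798  0.3279] x [0.    0.992 0.123] y [ 1.    -0.004  0.028] z [ 0.029  0.123 -0.992] q [-1.62  1.27  0.03  0.02  1.97 -1.61] F [ 0.1 -0.4 -1.2] 0.09296656512230386
```

apply_moves([
  [93,[25,-55,0],0],
  [93,[18,-59,0],0],
  [93,[18,-59,0],0],
  [93,[18,-59,0],0],
  [93,[18,-59,0],0],
])

```text
t: 17.6
tool_pos: [-0.2656, -0.7907, 0.3328]
orientation: [-2.174, -2.167, -0.166]
force: [-0.1, -0.6, -0.7]
opening: 0.093
```

apply_moves([
  [93,[5,-61,0],0],
  [93,[-10,-60,0],0],
  [93,[-54,-28,0],0],
])

```text
t: 17.98
tool_pos: [-0.3784, -0.8056, 0.3163]
orientation: [-2.189, -2.175, -0.106]
force: [-7.2, -18.2, 23.5]
opening: 0.0927
```

Run:
```python
from h import *
s,R=st()
```

```text
17.98 p [-0.3784 -0.8056  0.3163] x [0.006 0.996 0.087] y [ 1.    -0.007  0.01 ] z [ 0.011  0.087 -0.996] q [-2.06  1.28  0.02 -0.03  1.92 -2.06] F [ -7.2 -18.2  23.5] 0.09274847718341482
```

Run:
```python
from h import *
im=viewer.read_camera("wrist"); cv2.imwrite("pics/w7.png",im)
s,R=st(); print(s["dq"].round(3))
# nest base check: holes at z=.01 using w6 pose is gone; skip
```

```text
18.02 p [-0.3768 -0.8056  0.3057] x [0.004 0.995 0.098] y [ 1.    -0.006  0.017] z [ 0.018  0.098 -0.995] q [-2.06  1.29  0.03 -0.03  1.91 -2.06] F [ 2.7  4.3 -6.8] 0.09297674863183097
[ 0.033  0.032  0.109  0.007 -0.025  0.01 ]
```

View pics/w7.png

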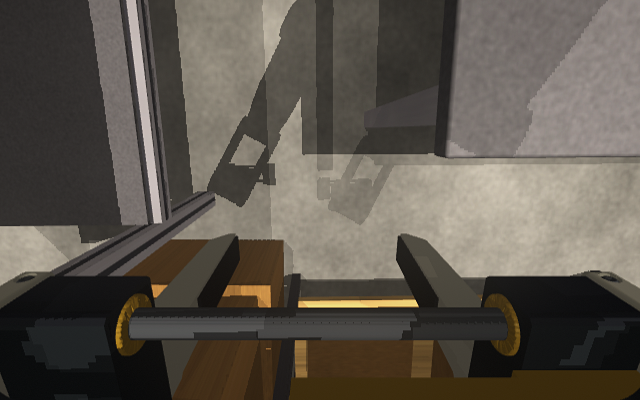

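apply_moves([
  [93,[32,50,-10],0],
  [93,[32,50,-10],0],
  [93,[32,50,-10],0],
  [93,[32,50,-2],0],
  [93,[32,50,-2],0],
])

```text
t: 18.65
tool_pos: [-0.1705, -0.6862, 0.3595]
orientation: [-2.185, -2.18, -0.108]
force: [0.1, -0.4, 1.2]
opening: 0.0929
```

apply_moves([
  [93,[32,50,-2],0],
  [93,[32,50,-2],0],
  [93,[32,50,-2],0],
  [93,[32,50,-2],0],
  [93,[32,50,-2],0],
])

```text
t: 19.27
tool_pos: [0.079, -0.528, 0.3858]
orientation: [-2.185, -2.18, -0.109]
force: [1.4, 0.0, 1.0]
opening: 0.0932
```

apply_moves([
  [93,[32,50,-2],0],
  [93,[32,50,-2],0],
  [93,[32,50,-2],0],
  [93,[32,50,-2],0],
  [93,[32,50,-2],0],
])

```text
t: 19.9
tool_pos: [0.3283, -0.37, 0.4128]
orientation: [-2.185, -2.18, -0.11]
force: [0.1, -1.2, 0.1]
opening: 0.0927
```

Run:
```python
from h import *
s,R=st()
print((R.T@(np.array([.63,-.19,.42])-s["tool_pos"])*1000).round(1))
```

```text
19.9 p [ 0.3283 -0.37    0.4128] x [0.002 0.996 0.088] y [ 1.    -0.003  0.013] z [ 0.013  0.088 -0.996] q [-0.97 -0.13  1.74  0.06  1.6  -0.97] F [ 0.1 -1.2  0.1] 0.0926793038143445
[180.4 301.3  12.6]
```

```bash
cat >> h.py <<'E'
def fit(c,im,z,lo,hi,ctr,mn=300):
    hsv=cv2.cvtColor(im,cv2.COLOR_BGR2HSV); m=cv2.inRange(hsv,lo,hi)
    n,l,stt,cc=cv2.connectedComponentsWithStats(m)
    for i in range(1,n):
        if stt[i,4]>mn:
            g=np.array([ray(c,q,z)[:2] for q in np.argwhere(l==i)[:,::-1]],np.float32)*1000
            r=cv2.minAreaRect(g)
            if np.hypot(*(np.array(r[0])-ctr))<60: print(stt[i],[np.round(k,1) for k in r])
E
python3 - <<'E'
from h import *
c=viewer.get_calibration("wrist"); im=viewer.read_camera("wrist"); cv2.imwrite("pics/w8.png",im)
print(proj(c,(.516,-.29,.072)))
fit(c,im,.072,(15,120,120),(32,255,255),(516,-290))
fit(c,im,.010,(0,0,170),(180,40,255),(516,-290),150)
im=cv2.imread("pics/w6.png")  # base in earlier picture: pose from log
R=np.array([[.001,.853,.522],[1,-.005,.005],[.007,.522,-.853]]).T
E
```

```text
[493.51502715 133.1240582 ]
[ 457   69   77  123 4439] [array([ 516. , -289.5]), array([119.8,  39.6]), np.float64(74.7)]
[ 409   51  117  155 2932] [array([ 515.2, -289.2]), array([169.8,  89. ]), np.float64(73.8)]
```

apply_moves([
  [93,[30,50,2],0],
  [93,[30,50,2],0],
  [93,[30,50,2],0],
  [93,[30,50,2],0],
  [93,[30,50,2],0],
])

```text
t: 20.58
tool_pos: [0.5781, -0.2209, 0.419]
orientation: [-2.184, -2.179, -0.111]
force: [-0.0, -1.3, 0.6]
opening: 0.0931
```

apply_moves([
  [93,[30,51,2],0],
  [93,[0,0,0],0],
])

```text
t: 20.82
tool_pos: [0.6302, -0.1896, 0.4185]
orientation: [-2.178, -2.182, -0.111]
force: [-0.4, 0.1, 0.1]
opening: 0.093
```

Run:
```python
from h import *
s,R=st()
c=viewer.get_calibration("wrist"); im=viewer.read_camera("wrist"); cv2.imwrite("pics/w9.png",im)
print(proj(c,(.633,-.036,.085)))
fit(c,im,.085,(0,0,110),(180,45,255),(633,20),1000)
print((R.T@(np.array([.6306,-.16,.2576])-s["tool_pos"])*1000).round(1))
```

```text
20.82 p [ 0.6302 -0.1896  0.4185] x [-0.002  0.996  0.091] y [1.    0.001 0.011] z [ 0.011  0.091 -0.996] q [-0.4   0.29  1.28  0.09  1.59 -0.4 ] F [-0.4  0.1  0.1] 0.09300483766756795
[316.9693365  56.8358233]
[ 14.9  -1.3 162.9]
```

apply_moves([
  [93,[5,0,55],0],
  [93,[5,0,55],0],
  [93,[0,0,0],0],
])

```text
t: 21.25
tool_pos: [0.6261, -0.1737, 0.3063]
orientation: [-2.18, -2.17, -0.103]
force: [-0.4, -0.6, 0.6]
opening: 0.093
```

Run:
```python
from h import *
s,R=st()
c=viewer.get_calibration("wrist"); im=viewer.read_camera("wrist"); cv2.imwrite("pics/w10.png",im)
print(proj(c,(.633,-.036,.085)),proj(c,(.633,.1,.085)))
print((R.T@(np.array([.6312,-.16,.2576])-s["tool_pos"])*1000).round(1))
```

```text
21.25 p [ 0.6261 -0.1737  0.3063] x [0.005 0.996 0.092] y [ 1.    -0.005  0.002] z [ 0.002  0.092 -0.996] q [-0.38  0.34  1.43  0.09  1.4  -0.39] F [-0.4 -0.6  0.6] 0.09300031350069347
[327.08985722  42.82907967] [ 327.43712871 -233.92263727]
[ 9.1  4.9 49.7]
```

View pics/w10.png

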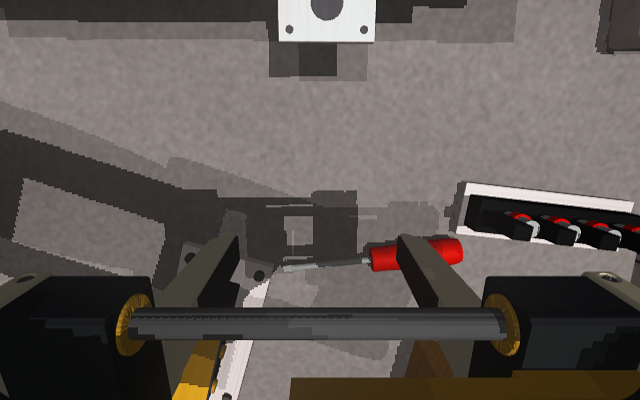

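apply_moves([
  [93,[9,6,50],0],
  [93,[45,0,4],0],
  [93,[45,0,4],0],
  [93,[15,0,1.5],0],
  [93,[0,0,0],0],
])

```text
t: 21.92
tool_pos: [0.6372, -0.0563, 0.2656]
orientation: [-2.188, -2.18, -0.113]
force: [0.5, 0.5, 1.0]
opening: 0.0931
```

Run:
```python
from h import *
s,R=st()
print("tip",(s["tool_pos"]+.186*R[:,2]).round(4))
print((R.T@(np.array([.633,-.022,.0725])-s["tool_pos"]-.186*R[:,2])*1000).round(1))
```

```text
21.93 p [ 0.6372 -0.0563  0.2656] x [0.003 0.996 0.088] y [ 1.    -0.004  0.015] z [ 0.016  0.088 -0.996] q [-0.2   0.33  1.51  0.09  1.3  -0.22] F [0.5 0.5 1. ] 0.09311856352174588
tip [ 0.6401 -0.04    0.0804]
[17.2 -7.3  9.3]
```

apply_moves([
  [93,[8,-7,5],0],
  [93,[9,0,3],0],
  [93,[0,0,0],0],
])

```text
t: 22.3
tool_pos: [0.6292, -0.0385, 0.2555]
orientation: [-2.186, -2.175, -0.109]
force: [-0.4, 0.0, 0.4]
opening: 0.0927
```

Run:
```python
from h import *
s,R=st()
print("tip",(s["tool_pos"]+.186*R[:,2]).round(4))
```

```text
22.3 p [ 0.6292 -0.0385  0.2555] x [0.005 0.996 0.089] y [ 1.    -0.006  0.01 ] z [ 0.01   0.089 -0.996] q [-0.17  0.32  1.55  0.09  1.28 -0.19] F [-0.4  0.   0.4] 0.09266872210865895
tip [ 0.6311 -0.0219  0.0702]
```

Good. Shift 1.5 mm in x, close.

apply_moves([
  [75,[0,1.5,0],0],
  [66,[0,0,0],0],
  [60,[0,0,0],0],
  [55,[0,0,0],0],
  [50,[0,0,0],0],
], grip_force=10)

```text
t: 22.92
tool_pos: [0.631, -0.0388, 0.256]
orientation: [-2.187, -2.176, -0.109]
force: [-0.0, -0.4, 0.5]
opening: 0.0599
```

apply_moves([
  [50,[0,0,0],0],
  [50,[0,0,0],0],
  [50,[0,0,0],0],
], grip_force=45)

```text
t: 23.3
tool_pos: [0.631, -0.0387, 0.256]
orientation: [-2.187, -2.176, -0.109]
force: [-0.6, -0.4, -0.9]
opening: 0.0589
```

Run:
```python
from h import *
s,R=st()
print("tip",(s["tool_pos"]+.186*R[:,2]).round(4))
```

```text
23.3 p [ 0.631  -0.0387  0.256 ] x [0.005 0.996 0.089] y [ 1.    -0.006  0.011] z [ 0.011  0.089 -0.996] q [-0.17  0.33  1.54  0.09  1.28 -0.19] F [-0.6 -0.4 -0.9] 0.05894998180199702
tip [ 0.6331 -0.0222  0.0708]
```

apply_moves([
  [50,[1,0,-9],0],
  [50,[1,0,-9],0],
  [50,[-20,0,-2],0],
  [50,[-35,0,-4],0],
  [50,[-40,0,-5],0],
])

```text
t: 23.92
tool_pos: [0.63, -0.1356, 0.2768]
orientation: [-2.186, -2.177, -0.109]
force: [-0.2, 0.3, -0.9]
opening: 0.0593
```

apply_moves([
  [50,[-40,0,-10],0],
  [50,[-30,0,-20],0],
  [50,[-10,0,-20],0],
  [50,[0,0,0],0],
])

```text
t: 24.42
tool_pos: [0.6298, -0.2192, 0.322]
orientation: [-2.191, -2.177, -0.112]
force: [0.0, -0.5, -1.0]
opening: 0.059
```

Run:
```python
from h import *
s,R=st()
c=viewer.get_calibration("wrist"); im=viewer.read_camera("wrist"); cv2.imwrite("pics/w11.png",im)
g=s["tool_pos"]+.176*R[:,2]
print("grip pt",g.round(4),"px of plate corners pred",[proj(c,g+R@np.array([.056+a*.07,b*.03,0])+[0,0,.0025]).round(0) for a in(-1,1) for b in(-1,1)])
hsv=cv2.cvtColor(im,cv2.COLOR_BGR2HSV); m=cv2.inRange(hsv,(0,0,150),(180,45,255))
n,l,stt,cc=cv2.connectedComponentsWithStats(m)
for i in range(1,n):
    if stt[i,4]>1500: print(stt[i],cc[i].round(0))
```

```text
24.43 p [ 0.6298 -0.2192  0.322 ] x [0.006 0.996 0.087] y [ 1.    -0.007  0.015] z [ 0.016  0.087 -0.996] q [-0.44  0.36  1.37  0.09  1.43 -0.44] F [ 0.  -0.5 -1. ] 0.059018521726166694
grip pt [ 0.6325 -0.2038  0.1467] px of plate corners pred [array([264., 280.]), array([371., 280.]), array([248.,  -7.]), array([388.,  -7.])]
[  253     0   129   230 22933] [317. 110.]
[ 452  130  164   29 1677] [532. 144.]
```

View pics/w11.png

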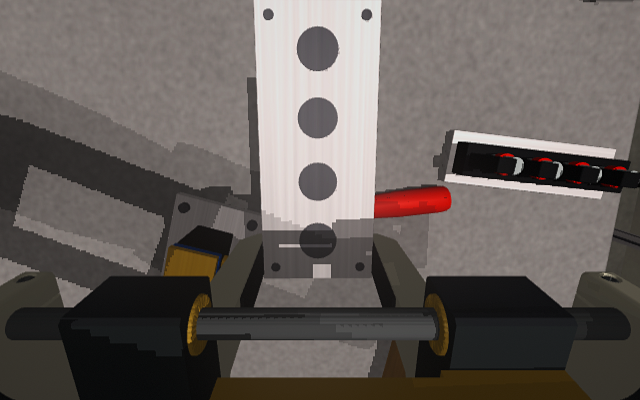

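```bash
cat >> h.py <<'E'
def held(im,c,rows=(8,200)):
    g=cv2.cvtColor(im,cv2.COLOR_BGR2GRAY).astype(float); V=[];L=[];Rr=[]
    gx=cv2.Sobel(g,cv2.CV_64F,1,0,ksize=3)
    for v in range(rows[0],rows[1],4):
        a=gx[v,235:285]; b=gx[v,350:405]
        V.append(v);L.append(235+a.argmax());Rr.append(350+b.argmin())
    V=np.array(V,float)
    def rob(y):
        y=np.array(y,float); k=np.ones(len(y),bool)
        for _ in range(5):
            p=np.polyfit(V[k],y[k],1); r=abs(np.polyval(p,V)-y); k=r<max(1.0,np.median(r)*2)
        print("fit n",k.sum(),"res",r[k].mean().round(2)); return p
    pl,pr=rob(L),rob(Rr); P=[]
    for v in rows:
        l,r=np.polyval(pl,v),np.polyval(pr,v); d=c["fx"]*.06/(r-l)
        P.append([c["R"].T@(np.array([(u-c["cx"])/c["fx"]*d,(v-c["cy"])/c["fy"]*d,d])-c["t"]) for u in (l,r)]); print(v,l.round(1),r.round(1),P[-1])
    f,n=np.mean(P[0],0),np.mean(P[1],0); d=f-n; d/=np.linalg.norm(d); print("dir",d.round(4),"pitch deg",np.degrees(np.arcsin(d[2])).round(2)); return n,d
E
python3 - <<'E'
from h import *
c=viewer.get_calibration("wrist"); im=cv2.imread("pics/w11.png")
held(im,c)
E
```

```text
fit n 46 res 0.25
fit n 46 res 0.24
8 253.6 380.5 [array([ 0.60238393, -0.07767677,  0.14462566]), array([ 0.66237735, -0.07805521,  0.14542959])]
200 260.5 373.7 [array([ 0.60177987, -0.17033053,  0.1462942 ]), array([ 0.66177329, -0.17070896,  0.14709812])]
dir [ 0.0065  0.9998 -0.018 ] pitch deg -1.03
```

Run:
```python
from h import *
c=viewer.get_calibration("wrist"); im=cv2.imread("pics/w11.png")
s,R=st(); n,d=held(im,c)
print([im[v,318].tolist()[0] for v in range(260,300,2)],[im[v,285].tolist()[0] for v in range(262,290,2)])
o=-c["R"].T@c["t"]; up=np.cross([1,0,0],d); up/=np.linalg.norm(up)
for v in (277,278,279):
    r=c["R"].T@np.array([(319-c["cx"])/c["fx"],(v-c["cy"])/c["fy"],1]); p=o+r*(up@(n-o))/(up@r); ctr=p+.07*d-.0025*up
    print(v,"near end",p.round(4),"ctr top-mid",ctr.round(4),"tool",(R.T@(ctr-s["tool_pos"])).round(4))
ct=R.T@(ctr-s["tool_pos"]); dt=R.T@d; nt=R.T@np.array([-.0133,.018,1])
R2=R@Ro.from_rotvec([0,0,.272]).as_matrix()
print("after: dir",(R2@dt).round(4),"normal",(R2@nt).round(4),"tool x,y,z",R2.round(3).tolist())
tcp=np.array([.5155,-.2893,.0745+.03])-R2@ct
print("tcp target (30mm above)",tcp.round(4),"world delta",(tcp-s["tool_pos"]).round(4),"in tool now",(R.T@(tcp-s["tool_pos"])*1000).round(1))
```

```text
24.48 p [ 0.6296 -0.2181  0.3205] x [0.005 0.996 0.088] y [ 1.    -0.006  0.013] z [ 0.014  0.088 -0.996] q [-0.44  0.37  1.37  0.09  1.43 -0.44] F [-0.6  0.7 -1.3] 0.058945005039459424
fit n 46 res 0.25
fit n 46 res 0.24
8 253.6 380.5 [array([ 0.60238393, -0.07767677,  0.14462566]), array([ 0.66237735, -0.07805521,  0.14542959])]
200 260.5 373.7 [array([ 0.60177987, -0.17033053,  0.1462942 ]), array([ 0.66177329, -0.17070896,  0.14709812])]
dir [ 0.0065  0.9998 -0.018 ] pitch deg -1.03
[76, 73, 150, 169, 169, 168, 167, 167, 169, 115, 100, 98, 99, 98, 98, 97, 97, 99, 98, 99] [73, 72, 72, 71, 72, 70, 71, 71, 93, 116, 118, 121, 119, 114]
277 near end [ 0.6325 -0.2143  0.1475] ctr top-mid [ 0.633  -0.1444  0.1437] tool [0.0578 0.0007 0.1826]
278 near end [ 0.6325 -0.2149  0.1475] ctr top-mid [ 0.633  -0.145   0.1437] tool [0.0572 0.0007 0.1826]
279 near end [ 0.6325 -0.2155  0.1475] ctr top-mid [ 0.633  -0.1456  0.1437] tool [0.0566 0.0007 0.1825]
after: dir [ 0.2734  0.9617 -0.0178] normal [0.0153 0.014  1.    ] tool x,y,z [[0.273, 0.962, 0.014], [0.958, -0.273, 0.088], [0.089, -0.011, -0.996]]
tcp target (30mm above) [ 0.4969 -0.3594  0.2813] world delta [-0.1326 -0.1414 -0.0392] in tool now [-145.  -132.3   24.8]
```

apply_moves([
  [50,[-20,-18,0],0],
  [50,[-35,-32,0],0],
  [50,[-40,-36,0],0],
  [50,[-33,-30,0],0],
  [50,[-17,-16,0],0],
])

```text
t: 25.1
tool_pos: [0.4955, -0.3617, 0.3039]
orientation: [-2.186, -2.174, -0.109]
force: [-1.0, 0.9, -0.8]
opening: 0.0592
```

apply_moves([
  [50,[0,0,0],0.09],
  [50,[0,0,0],0.1],
  [50,[0,0,0],0.082],
  [50,[0,0,0],0],
  [50,[0,0,0],0],
])

```text
t: 25.72
tool_pos: [0.497, -0.361, 0.3047]
orientation: [-2.452, -1.857, -0.097]
force: [-0.7, 0.8, -0.9]
opening: 0.0587
```

```bash
cat > m.py <<'E'
from h import *
c=viewer.get_calibration("wrist"); s,R=st(); im=viewer.read_camera("wrist"); cv2.imwrite("pics/w_last.png",im); s2=robot.read_state(); print("drift",(s2["tool_pos"]-s["tool_pos"]).round(4))
n,d=held(im,c); col=im[264:296,285,:].mean(1); ve=264+np.abs(np.diff(col)).argmax()+.5
o=-c["R"].T@c["t"]; lat=R[:,1]; up=np.cross(lat,d); up/=np.linalg.norm(up)
r=c["R"].T@np.array([(319-c["cx"])/c["fx"],(ve-c["cy"])/c["fy"],1]); p=o+r*(up@(n-o))/(up@r); ctr=p+.07*d-.0025*up
print("edge row",ve,"ctr",ctr.round(4),"normal",up.round(4),"yaw of dir deg",np.degrees(np.arctan2(d[1],d[0])).round(2))
print("tool delta to target at plate z .0745:",(R.T@(np.array([.5155,-.2893,.0745])-ctr)*1000).round(1))
E
python3 m.py
```

```text
25.73 p [ 0.497  -0.361   0.3047] x [0.27  0.959 0.089] y [ 0.963 -0.27  -0.013] z [ 0.011  0.089 -0.996] q [-0.73  0.26  1.53  0.07  1.41 -0.47] F [-0.7  0.8 -0.9] 0.05869611229226604
drift [-0.0001 -0.0002  0.0001]
fit n 46 res 0.26
fit n 45 res 0.25
8 253.6 380.6 [array([ 0.50357957, -0.21713995,  0.1298754 ]), array([ 0.56133707, -0.23337095,  0.12908424])]
200 260.9 373.7 [array([ 0.47858848, -0.30643361,  0.13081421]), array([ 0.53634598, -0.32266461,  0.13002305])]
dir [ 0.2695  0.9629 -0.0101] pitch deg -0.58
edge row 290.5 ctr [ 0.5131 -0.2978  0.1277] normal [0.0156 0.0061 0.9999] yaw of dir deg 74.36
tool delta to target at plate z .0745: [ 4.   0.8 53.8]
```

apply_moves([
  [50,[-0.4,0.1,14],0],
  [50,[-0.9,0.2,16],0],
  [50,[-0.8,0.2,12],0],
  [50,[-0.4,0.1,5],0],
  [50,[0,0,0],0],
])

```text
t: 26.4
tool_pos: [0.4969, -0.36, 0.2573]
orientation: [-2.454, -1.853, -0.096]
force: [-0.9, -0.1, -2.0]
opening: 0.059
```

```bash
python3 m.py | tail -3
python3 - <<'E'
from h import *
st()
c=viewer.get_calibration("wrist");im=viewer.read_camera("wrist")
fit(c,im,.072,(15,120,120),(32,255,255),(516,-290),30)
fit(c,im,.010,(0,0,170),(180,40,255),(516,-290),150)
E
```

```text
dir [0.2761 0.961  0.0127] pitch deg 0.73
edge row 277.5 ctr [ 0.516  -0.2872  0.0861] normal [ 0.0102 -0.0161  0.9998] yaw of dir deg 73.97
tool delta to target at plate z .0745: [-3.2  0.2 11.4]
26.45 p [ 0.4971 -0.3602  0.258 ] x [0.273 0.958 0.089] y [ 0.962 -0.273 -0.013] z [ 0.011  0.089 -0.996] q [-0.73  0.3   1.57  0.08  1.32 -0.48] F [-0.2  0.2 -1.4] 0.05919753863530181
[  254     0   132   240 24140] [array([ 518. , -278.2]), array([171.7,  90.7]), np.float64(73.9)]
```

apply_moves([
  [50,[-0.8,0,2.5],0],
  [50,[-0.7,0,2.5],0],
  [50,[0,0,0],0],
])

```text
t: 26.88
tool_pos: [0.4966, -0.3611, 0.2526]
orientation: [-2.454, -1.853, -0.097]
force: [-0.1, -0.3, -2.2]
opening: 0.059
```

apply_moves([
  [50,[-0.1,0,1.5],0],
  [50,[0,0,0],0],
])

```text
t: 27.12
tool_pos: [0.4966, -0.361, 0.2512]
orientation: [-2.454, -1.854, -0.097]
force: [-0.8, 0.1, -0.5]
opening: 0.0593
```

apply_moves([
  [50,[-0.1,0,1],0],
  [50,[0,0,0],0],
])

```text
t: 27.38
tool_pos: [0.4966, -0.361, 0.2502]
orientation: [-2.454, -1.854, -0.097]
force: [0.8, 0.8, -0.4]
opening: 0.0589
```

apply_moves([
  [50,[-0.1,0,1],0],
  [50,[0,0,0],0],
])

```text
t: 27.62
tool_pos: [0.4966, -0.361, 0.2492]
orientation: [-2.455, -1.854, -0.097]
force: [0.3, 0.7, -0.0]
opening: 0.0589
```

apply_moves([
  [50,[-0.1,0,0.8],0],
  [50,[0,0,0],0],
])

```text
t: 27.88
tool_pos: [0.4967, -0.3611, 0.2486]
orientation: [-2.455, -1.854, -0.097]
force: [0.1, -1.2, 0.6]
opening: 0.0588
```

apply_moves([
  [50,[-0.1,0,0.6],0],
  [50,[0,0,0],0],
])

```text
t: 28.12
tool_pos: [0.4967, -0.3611, 0.2484]
orientation: [-2.455, -1.854, -0.097]
force: [-1.2, 1.9, 4.6]
opening: 0.0595
```

apply_moves([
  [59,[0,0,0],0],
  [61,[0,0,0],0],
  [65,[0,0,0],0],
  [72,[0,0,0],0],
  [80,[0,0,0],0],
], grip_force=5)

```text
t: 28.75
tool_pos: [0.4966, -0.3611, 0.2478]
orientation: [-2.455, -1.854, -0.097]
force: [0.7, 0.0, -0.2]
opening: 0.0773
```

```bash
python3 m.py | tail -3
```

```text
dir [0.2744 0.9614 0.0198] pitch deg 1.13
edge row 277.5 ctr [ 0.5161 -0.2871  0.0798] normal [ 0.0075 -0.0227  0.9997] yaw of dir deg 74.07
tool delta to target at plate z .0745: [-2.8  0.1  5.1]
```

apply_moves([
  [93,[0,0,-8],0],
  [93,[0,0,-25],0],
  [93,[0,0,-55],0],
  [93,[-30,0,-50],0],
  [93,[-55,0,-20],0],
])

```text
t: 29.42
tool_pos: [0.4726, -0.4568, 0.4039]
orientation: [-2.458, -1.862, -0.098]
force: [0.4, 0.3, -0.5]
opening: 0.0928
```

apply_moves([
  [93,[-55,0,-20],0],
  [93,[-40,0,0],0],
  [93,[0,0,0],0],
])

```text
t: 29.8
tool_pos: [0.4436, -0.552, 0.4088]
orientation: [-2.458, -1.849, -0.096]
force: [0.6, -0.6, -0.2]
opening: 0.0928
```

Run:
```python
from h import *
s,R=st(); c=viewer.get_calibration("wrist"); im=viewer.read_camera("wrist"); cv2.imwrite("pics/w12.png",im)
print("plate z.077, base z.01 candidates"); 
fit(c,im,.077,(0,0,140),(180,45,255),(516,-290),200); fit(c,im,.01,(0,0,140),(180,45,255),(516,-290),200)
cs=viewer.get_calibration("side"); ims=viewer.read_camera("side"); print("side"); fit(cs,ims,.077,(0,0,200),(180,45,255),(516,-290),100)
print("brass/blue visible side"); fit(cs,ims,.072,(15,100,80),(32,255,255),(516,-290),5); fit(cs,ims,.066,(100,120,40),(130,255,255),(516,-290),5)
fit(c,im,.072,(15,100,80),(32,255,255),(516,-290),5); fit(c,im,.06,(100,120,40),(130,255,255),(516,-290),5)
```

```text
29.8 p [ 0.4436 -0.552   0.4088] x [0.277 0.957 0.088] y [ 0.961 -0.277 -0.014] z [ 0.011  0.089 -0.996] q [-0.98  0.46  1.09  0.06  1.66 -0.7 ] F [ 0.6 -0.6 -0.2] 0.09283522930875292
plate z.077, base z.01 candidates
side
brass/blue visible side
```

Run:
```python
from h import *
im=cv2.imread("pics/w12.png"); c=viewer.get_calibration("wrist"); cs=viewer.get_calibration("side"); ims=viewer.read_camera("side")
for C,I in((c,im),(cs,ims)):
    print("proj",proj(C,(.5155,-.2893,.077)).round(0),[proj(C,(.5155+.07*a*.275+.03*b*.961,-.2893+.07*a*.961-.03*b*.275,.077)).round(0).tolist() for a,b in((1,1),(1,-1),(-1,-1),(-1,1))])
    for t in (165,180,195,210,225):
        print(t); fit(C,I,.077,(0,0,t),(180,45,255),(516,-290),100)
```

```text
proj [318. -85.] [[355.0, -184.0], [283.0, -183.0], [286.0, 3.0], [351.0, 3.0]]
165
180
195
210
225
proj [361. 314.] [[368.0, 291.0], [346.0, 292.0], [353.0, 340.0], [378.0, 338.0]]
165
180
195
210
225
[ 338  291   40   52 1173] [array([ 504.7, -288.9]), array([153.8,  87.6]), np.float64(74.2)]
```

apply_moves([
  [93,[50,0,-20],0],
  [93,[50,0,-20],0],
  [93,[50,0,-5],0],
  [93,[20,0,0],0],
  [93,[0,0,0],0],
])

```text
t: 30.58
tool_pos: [0.492, -0.3887, 0.4696]
orientation: [-2.452, -1.858, -0.097]
force: [-0.2, -0.0, 0.4]
opening: 0.093
```

Run:
```python
from h import *
s,R=st(); c=viewer.get_calibration("wrist"); im=viewer.read_camera("wrist"); cv2.imwrite("pics/w13.png",im)
print(proj(c,(.5155,-.2893,.077)).round(0))
for t in (150,170,190,210,225):
    print(t); fit(c,im,.077,(0,0,t),(180,45,255),(516,-290),100); fit(c,im,.01,(0,0,t),(180,45,255),(516,-290),100)
g=cv2.GaussianBlur(cv2.cvtColor(im,cv2.COLOR_BGR2GRAY),(3,3),0)
m=cv2.inRange(g,0,110); n,l,stt,cc=cv2.connectedComponentsWithStats(m)
for i in range(1,n):
    x,y,w,h,a=stt[i]
    if 60<a<900 and .7<w/h<1.4 and np.linalg.norm(ray(c,cc[i],.077)[:2]-[.5155,-.2893])<.075: print("circle",stt[i],ray(c,cc[i],.077).round(4))
```

```text
30.57 p [ 0.492  -0.3887  0.4696] x [0.27  0.959 0.088] y [ 0.963 -0.27  -0.013] z [ 0.012  0.088 -0.996] q [-0.77  0.21  1.28  0.07  1.7  -0.49] F [-0.2 -0.   0.4] 0.09302689576411827
[318. 114.]
150
[ 284   51   69  127 6927] [array([ 514. , -291.8]), array([144.7,  79.1]), np.float64(74.0)]
[ 284   51   69  127 6927] [array([ 514. , -288.9]), array([170.2,  93.1]), np.float64(74.0)]
170
[ 286   51   67  127 6466] [array([ 515.8, -292.2]), array([144.3,  75.7]), np.float64(74.1)]
[ 286   51   67  127 6466] [array([ 516. , -289.4]), array([169.8,  89. ]), np.float64(74.1)]
190
[ 286   51   67  126 6347] [array([ 515.9, -291.7]), array([143.3,  75.5]), np.float64(74.1)]
[ 286   51   67  126 6347] [array([ 516.2, -288.8]), array([168.6,  88.9]), np.float64(74.1)]
210
[ 287   51   66  126 5597] [array([ 515.9, -291.7]), array([143.4,  74.9]), np.float64(73.9)]
[ 287   51   66  126 5597] [array([ 516.2, -288.7]), array([168.7,  88.1]), np.float64(73.9)]
225
[ 292   52   61  119 4957] [array([ 519.6, -289.1]), array([134.5,  69.1]), np.float64(73.9)]
[ 292   52   61  119 4957] [array([ 520.6, -285.8]), array([158.2,  81.3]), np.float64(73.9)]
circle [310  64  15  16 195] [ 0.5273 -0.2431  0.077 ]
circle [310  93  15  16 179] [ 0.5188 -0.2738  0.077 ]
circle [311 122  14  14 161] [ 0.5101 -0.3048  0.077 ]
circle [310 149  15  14 169] [ 0.5013 -0.3357  0.077 ]
```

Run:
```python
from h import *
c=viewer.get_calibration("side"); im=viewer.read_camera("side")
e=[.5155-.06*.275,-.2893-.06*.961]
for a in (-.02,-.01,0,.01,.02):
    x,y=e[0]+a*.961,e[1]-a*.275
    print(a,[(z,proj(c,(x,y,z)).round(0).tolist(),im[tuple(np.clip(proj(c,(x,y,z))[::-1].round().astype(int),0,399))].tolist()) for z in(.074,.069,.063,.05,.03)])
cc=viewer.get_calibration("scene"); s=viewer.read_camera("scene"); p=proj(cc,(.5155,-.2893,.077)); print(p)
```

```text
-0.02 [(0.074, [356.0, 336.0], [229, 230, 237]), (0.069, [356.0, 338.0], [241, 242, 247]), (0.063, [356.0, 339.0], [238, 239, 244]), (0.05, [356.0, 342.0], [49, 50, 54]), (0.03, [355.0, 346.0], [78, 79, 84])]
-0.01 [(0.074, [360.0, 336.0], [245, 246, 250]), (0.069, [360.0, 337.0], [244, 245, 249]), (0.063, [360.0, 339.0], [196, 197, 209]), (0.05, [360.0, 342.0], [44, 45, 48]), (0.03, [359.0, 346.0], [39, 39, 41])]
0 [(0.074, [365.0, 336.0], [245, 246, 250]), (0.069, [364.0, 337.0], [244, 245, 249]), (0.063, [364.0, 338.0], [233, 234, 241]), (0.05, [364.0, 341.0], [52, 53, 57]), (0.03, [363.0, 346.0], [40, 40, 43])]
0.01 [(0.074, [369.0, 336.0], [246, 247, 251]), (0.069, [368.0, 337.0], [245, 246, 250]), (0.063, [368.0, 338.0], [236, 237, 243]), (0.05, [368.0, 341.0], [54, 54, 58]), (0.03, [367.0, 345.0], [42, 43, 47])]
0.02 [(0.074, [373.0, 335.0], [246, 247, 250]), (0.069, [373.0, 337.0], [239, 241, 246]), (0.063, [372.0, 338.0], [235, 236, 242]), (0.05, [372.0, 341.0], [244, 244, 249]), (0.03, [371.0, 345.0], [240, 241, 246])]
[289.37972219 111.52637028]
```

Overhang hides the packers from this view; the plate height (circle pitch equal to 32 mm at z = 0.077) confirms they are beneath. Robot is clear; handing in.

```bash
python3 -c "
from plant import order
print(order.close_job())"
```

```text
the job is handed in; nothing more can be done
None
```

The mounting plate is lying released on the packing plates and the job is handed in. The system reports no verdict. I used 12 picture views and about 31 of the 70 s.

**What I did**
- **Tilting the hand:** the moves have no tilt command. I got a tilt of about 32° by pushing the arm past its reach on the left side.
- **Sliding:** I pressed the plate with about 11–14 N and slid it out in three strokes, until its front end was about 59 mm past the deck edge.
- **Gripping:** I took most of the tilt off on the right side, down to about 5°, and gripped the overhanging end with 45 N.
- **Placing:** I turned the plate about 16° to match the bar and lowered it in small steps until I felt about 5 N of contact. Then I let go and backed away.

**Last checks**
- **Position:** the plate's circles centre at (0.5144, -0.2894), against (0.516, -0.289) for the nest base, so about 2 mm off.
- **Direction:** 74.3° against 74.1° for the base.
- **Height and flatness:** the circles came out evenly spaced (31.8–32.2 mm) assuming the plate's top is at z = 0.077. That fits a flat plate sitting on both packing plates.

**Not confirmed or in disagreement**
- **Packing plates:** I could not see them directly at the end because the mounting plate overhangs them. That they are still in place is inferred from the plate's height and the gentle contact.
- **Close-up height reading:** a reading just after release put the plate 5 mm higher, with about 1° pitch. I trusted the later view from farther away.
- **Final outlines:** the plate's outline merged with the base in both the wrist and side pictures, so the position rests on the circles.
- **Force spike:** the reading jumped to about 30 N while I was taking off the tilt, far from the table items. It reversed within 0.05 s, so I took it as the arm's own oscillation.
- **Other objects:** I did not re-measure the other plates, screwdriver, sensor or regulator at the end. The forces never suggested I touched them.

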